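# Ramp up the curing lamp on its curved touch bar

## Robot

A 6-joint arm with a two-finger parallel gripper is mounted at the origin on a cart in front of the work surface, level with it; the furniture and walls round the work are solid. World frame = base frame: x ahead of the robot, y to its left, z up, the work surface at z = 0. Lengths are in mm, angles in rad, forces in N, time in s.
With the tool pointing down it reaches from about 225 to 725 mm from the base axis. Payload 3.1 kg.
Tool frame: the origin (TCP) lies at the very end of the fingers, on their centre line; the grasp point (between the pads) lies 19 mm behind it (grip_point_offset is the distance from the TCP to the grasp point, in mm); z points along the fingers, y is the line along which they close (so a half turn about z gives the same grasp; the last joint's range is limited). The gripper opens to 85 mm and grips with 20 to 120 N. Pads are 22 mm wide; open, the fingers measure 114 mm over their backs; the gripper's body (76 mm by 85 mm) begins 54 mm behind the grasp point. The pads swing forward as they close: fully open they stand 13 mm farther back than shut.
Start: joints at [1.005, 0.048, 0.099, 1.622, 0, 1.443], TCP at [222.578, 475.475, 204.212] pointing down, gripper open.
Joint ranges: [-2.91, 2.91], [-0.99, 1.94], [-1.21, 1.42], [-2.12, 2.29], [-1.49, 1.47], [-3.14, 3.14]. Speed limits (rad/s): [2.79, 2.79, 3.14, 3.14, 3.14, 3.14].

## Interface

Orientations are given as a rotation vector (axis times angle).
In Python, from bench import read_state, camera, close_job, search_frame, tip_of, grip_point_offset gives the robot as it stands.
- The arm moves only by the tool apply_moves, never from a script. Its argument "moves" is text: rows parted by semicolons, each of 7 numbers parted by spaces: the shift along the tool's x, y, z in units of 200 mm (1.0 is 200 mm), then the turn, a rotation vector about the tool's x, y, z in units of 30 degrees (1.0 is 30 degrees), then the closure, from 0 (fully open) to 1 (shut). A call has 1 to 5 rows; each row is the pose to reach, as a shift and turn from the pose commanded when the call began, along the tool's axes at that moment; what a row does not reach only later rows make up. A row lasts 1/12 s, in which the tool goes at most 41.7 mm and 7.16 degrees, less where a joint would pass 70% of its speed; a pose out of reach is approached as far as the arm can. A call with a number of a shift or a turn outside -1 to 1 is refused whole. A call with a gripper value outside its range is refused whole. The fingers move at their own pace and stop on an object; "grip_force" is the grip in N (left out, the last holds). Time passes only in rows, so rows that repeat a pose let the fingers close. It gives the time, the measured TCP pose, the force, the opening and the grip force at its end, in the units of the state.
- read_state(): the state, without advancing time (a new reading comes with each control period).
- camera(name): name is "scene" or "top"; returns a dict with "img" (384x512x3 uint8, blue, green, red), "z_map" (384x512 float32, mm along the optical axis (not along the pixel's ray), 0 where there is no reading), "vertical_fov" (degrees; the focal length in pixels is half the picture's height over the tangent of half this angle, whatever the lens; pixels are square), "cx", "cy" (the principal point, pixels), "k1" (the pictures are not rectified: a ray, as slopes to the right and down, at radius r is drawn at 1 + k1 r^2 times it, then the intrinsics apply), "rvec" (rotation vector, rad) and "tvec" (3), from world to camera coordinates, as OpenCV has them. Camera axes: x right, y down, z forward; pixel columns grow to the right and rows downward; lengths in mm; the calibration is good to about 2 mm. A picture is of the moment at which its call begins.
- close_job(): hands the job in; it is judged then, once.
Trained networks look in a picture, given as the dict that the camera call returned (one of the last four; its "shot" number tells which), for a name from the list of things; names that differ only in an ending like _2 or _b are one class to them, and where a whole thing is asked for, a point or a joint stands for the part that bears it (a point fixed in the world has none). Each returns a list of dicts, best first, with "conf" (0 to 1); they miss things now and then, are a little off and sometimes report something else, mostly with a low value. They report only what shows in the picture. A call takes as long as a camera call.
- search_frame(picture, label): "centre" ([row, column] as shares, 0 to 1, of the picture: columns of its width, rows of its height, amid what is visible of it).
- tip_of(picture, label): "centre" ([row, column] as shares, 0 to 1, of the picture: columns of its width, rows of its height: a listed point, or the origin of a listed thing).
The state is a dict: "time_s": time; "q": joint angles; "dq": joint speeds; "tau": joint torques, N m; "eef_pos": TCP position; "orientation": TCP orientation; "force": force on the tool from outside, world axes, zero at the start; "torque": the same for the moment, N m; "finger_gap": finger opening in mm; "grip_force": force on a finger pad.
Only numpy, scipy, OpenCV 4.12 (cv2) and the standard library are available. Lean on these libraries where they do the work, as an engineer would, in place of code of your own. Each camera call takes 0.05 s, during which the arm holds its last target. There are 200 camera calls.

## Task

Turn the resin-curing lamp up to full with its white remote on the bench: put the fingertips on the red spot of the curved black bar, press the bar lightly down and stroke along the curve, over both white spots, to the green spot without letting the bar spring back up on the way. Finish still holding the bar lightly pressed on the green spot, as the lamp stays on only while it is held. Do not lift or shove the remote, and leave the two vials and the printed tube beside it alone.

Things in the scene. Friction and masses are not known exactly. Their poses are not given: they have to be found in the camera images.
- controller: The loose remote, 1.6 kg: a white rounded box, 130 (x) x 250 (y) x 30 mm high, on rubber feet. Origin at the centre of its underside, z up. It may lie at any yaw. On its top is a curved black bar, 22 mm wide and flat on top, bulging to the remote's +x side; the bar's top lies 46 mm above the bench (16 mm above the white shell) when not pressed.
- arc_centre (a point): The point about which the bar curves, in the remote's frame at x -71 mm, y 0, z 46 mm (unpressed height of the bar's top). The bar's centre line is an arc of radius 100 mm about it, from -65 to +65 degrees, measured from the remote's +x axis, positive towards its +y. Axes parallel to the remote's.
- touch_bar (a joint): How far the black bar is pressed, in m: 0 up, 0.010 fully down. The bar is one stiff piece that moves straight down as a whole, wherever it is pressed. A spring pushes back with about 1 N at first and 7 N at the bottom (0.6 N per mm); it springs up again when let go. Half way down (4 to 5 mm) is a good depth for the stroke; shut fingers run best.
- red_mark: Start of the stroke: the red spot (18 mm across) on a 23 mm long piece of the bar at its end on the remote's -y side (-58.5 degrees on the arc). Origin at the centre of the spot, on the bar's top; z up, axes parallel to the remote's; moves down with the bar.
- first_white_mark: White spot (18 mm across) on a 23 mm long piece of the bar, at -19.5 degrees on the arc, the first after the red one. Origin on the bar's top, as for the red spot.
- second_white_mark: White spot (18 mm across) on a 23 mm long piece of the bar, at +19.5 degrees on the arc, between the first white spot and the green one. Origin on the bar's top, as for the red spot.
- green_mark: End of the stroke: the green spot (18 mm across) on a 23 mm long piece of the bar at its end on the remote's +y side (+58.5 degrees on the arc). Origin on the bar's top, as for the red spot.
- black_cap_vial: Bystander: upright pale translucent vial with a black cap, 25 mm across, 55 mm tall, loose on the bench just outside the remote's +x side. Origin at the centre of its underside.
- white_cap_vial: Bystander: upright pale translucent vial with a white cap, 25 mm across, 51 mm tall, loose on the bench just outside the remote's +x side. Origin at the centre of its underside.
- printed_tube: Bystander: grey printed tube leaning on its own foot, 34 x 50 x 76 mm tall, loose on the bench just outside the remote's -x side. Origin at the centre of its underside.

How it is judged:
By the outcome, as a careful person would: the job done as asked, in the order asked, and still so for the second after the job is handed in, while the arm keeps its last pose, push and grip.
It also fails if it takes over 38 s, if anything falls off the work surface, if the arm or the gripper's body presses on something with over 40 N, if the wrist force passes 120 N, or if a joint passes its speed limit or range.

## Working session

There is one attempt and no reset: what is moved stays moved. The work goes in short steps, Python scripts to look and compute and a tool call to move; the robot and the scene stay as the last step left them, time stands still between calls to the robot, and variables do not carry over. Pictures are saved under pics/ and viewed, at most 10 in all, crops included, and the job is handed in when it is done.

Besides the shell and the picture viewer there is one more tool, called after "Emit:" as name(argument=value, ...), one argument or row to a line, values as JSON. apply_moves: Moves the arm, as the interface text tells. Its arguments: {"type":"object","properties":{"moves":{"type":"string"},"grip_force":{"type":"number"}},"required":["moves"]}

```bash
mkdir -p pics; cat > h.py <<'E'
import numpy as np, cv2
from bench import *
def K(c):
    f=c["img"].shape[0]/2/np.tan(np.radians(c["vertical_fov"])/2)
    return np.array([[f,0,c["cx"]],[0,f,c["cy"]],[0,0,1.]]),np.array([c["k1"],0,0,0,0.])
def onplane(c,px,z):
    k,d=K(c); u=cv2.undistortPoints(np.array([[px]],float),k,d).ravel()
    R=cv2.Rodrigues(np.array(c["rvec"],float))[0]; t=np.array(c["tvec"],float).ravel()
    o=-R.T@t; v=R.T@np.array([u[0],u[1],1]); return o+v*(z-o[2])/v[2]
def proj(c,P):
    k,d=K(c); return cv2.projectPoints(np.array(P,float).reshape(-1,3),np.array(c["rvec"],float),np.array(c["tvec"],float),k,d)[0].reshape(-1,2)
E
python3 - <<'E'
from h import *
s=read_state(); print(s)
ims=[]
for n in("scene","top"):
    c=camera(n); ims.append(c["img"])
    for l,z in(("red_mark",46),("first_white_mark",46),("second_white_mark",46),("green_mark",46),("arc_centre",46),("controller",0),("black_cap_vial",0),("white_cap_vial",0),("printed_tube",0)):
        for r in tip_of(c,l)[:2]:
            p=np.array(r["centre"])[::-1]*[512,384]
            print(n,l,round(r["conf"],2),p.round(1),onplane(c,p,z).round(1))
    cv2.imwrite(f"pics/{n}0.png",c["img"])
E
```

```text
{'time_s': 0.0, 'q': array([ 1.00522547e+00,  4.87270497e-02,  9.75868388e-02,  1.62202913e+00,
       -2.83918024e-05,  1.44301059e+00]), 'dq': array([-9.86655541e-04, -4.45677176e-04,  5.83170401e-04,  8.55728301e-05,
        1.56626824e-03, -5.92334239e-04]), 'tau': array([-7.00711662e-04, -3.38780844e+01,  3.20015681e+01,  2.03345827e-02,
       -1.18459320e-04, -3.49999675e-05]), 'eef_pos': array([222.20561309, 474.89396093, 203.02408397]), 'orientation': array([-0.68202312, -3.06586672,  0.00352004]), 'force': array([1.20754564, 0.76973022, 0.80116055]), 'torque': array([-0.0234405 ,  0.03333224, -0.0037705 ]), 'grip_force': 0.0, 'finger_gap': 85.40533959549383}
scene red_mark 0.66 [265.2 215.7] [ 541.5 -131.6   46. ]
scene first_white_mark 0.59 [261.7 198.2] [586.2 -85.1  46. ]
scene second_white_mark 0.53 [241.3 185.7] [596.2 -20.3  46. ]
scene second_white_mark 0.2 [216.3 204.5] [507.4 -35.6  46. ]
scene green_mark 0.49 [212.1 183.3] [561.8  32.5  46. ]
scene green_mark 0.42 [260.2 198.6] [582.9 -84.   46. ]
scene arc_centre 0.66 [218.2 205.1] [508.4 -39.8  46. ]
scene controller 0.72 [241.7 214.8] [566.1 -49.2   0. ]
scene black_cap_vial 0.5 [289.8 209.8] [ 649.6 -111.3    0. ]
scene white_cap_vial 0.74 [269.8 194.6] [670.4 -39.4   0. ]
scene printed_tube 0.83 [201.4 233.6] [463.7 -36.9   0. ]
top red_mark 0.67 [279.  196.9] [ 539.2 -126.3   46. ]
top second_white_mark 0.53 [226.8 167.1] [600.1 -17.7  46. ]
top arc_centre 0.71 [231.  214.6] [501.7 -27.8  46. ]
top arc_centre 0.25 [265.2 139.8] [658.7 -97.   46. ]
top controller 0.78 [240.6 183.6] [571.3 -46.    0. ]
top black_cap_vial 0.51 [262.6 143. ] [661.4 -93.1   0. ]
top white_cap_vial 0.61 [236. 137.] [674.  -34.6   0. ]
top printed_tube 0.71 [231.2 234.7] [460.7 -27.2   0. ]
```

View pics/scene0.png

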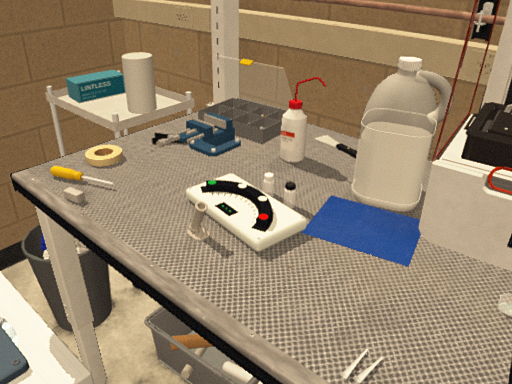

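View pics/top0.png

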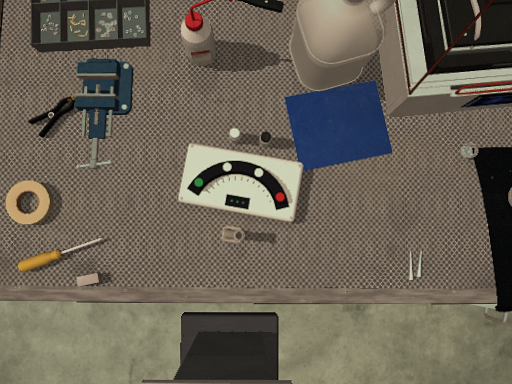

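The scene view shows the remote at about (245,212), and the top view shows it at about (240,183). In the top view green is at (198,183), the whites at (227,167) and (259,172), and red at (280,197). The vials are at (235,133) and (265,137), with the tube at (232,234). Next I'll refine the spots by colour and fit the remote's pose.

```bash
cat >> h.py <<'E'
A=np.radians([-58.5,-19.5,19.5,58.5]); M=np.c_[-71+100*np.cos(A),100*np.sin(A)]
def blob(c,p,col):
    im=c["img"].astype(float); x,y=map(int,np.round(p)); r=7
    w=im[y-r:y+r+1,x-r:x+r+1]; b,g,rr=w[...,0],w[...,1],w[...,2]
    s={"r":rr-np.maximum(b,g),"g":g-np.maximum(b,rr),"w":np.minimum(np.minimum(b,g),rr)}[col]
    m=(s>(60 if col!="w" else 130)).astype(np.uint8)
    n,l,st,ce=cv2.connectedComponentsWithStats(m)
    if n<2:return None
    k=1+np.argmin([np.hypot(*(ce[i]-r))-0.1*st[i,4] for i in range(1,n)])
    s=s*(l==k); yy,xx=np.mgrid[:2*r+1,:2*r+1]
    return np.array([x-r+(s*xx).sum()/s.sum(),y-r+(s*yy).sum()/s.sum()]),st[k,4]
def fit(P):  # P 4x2 world xy -> yaw, origin
    a=M-M.mean(0); b=P-P.mean(0); th=np.arctan2((a[:,0]*b[:,1]-a[:,1]*b[:,0]).sum(),(a*b).sum())
    R=np.array([[np.cos(th),-np.sin(th)],[np.sin(th),np.cos(th)]]); t=P.mean(0)-R@M.mean(0)
    return th,t,P-(M@R.T+t)
E
python3 - <<'E'
from h import *
for n,ps in(("scene",[(265,216),(263,198.5),(242,187),(212,183)]),("top",[(280,197),(259,172),(227,167),(198,183)])):
    c=camera(n); P=[]
    for p,k in zip(ps,"rwwg"):
        q=blob(c,p,k); w=onplane(c,q[0],46); P.append(w[:2]); print(n,k,q[0].round(1),q[1],w.round(1))
    th,t,e=fit(np.array(P)); print(np.degrees(th),t.round(1),e.round(1).tolist())
E
```

```text
scene r [262.9 216.1] 58 [ 537.4 -129.4   46. ]
scene w [264.8 196.3] 89 [596.  -85.1  46. ]
scene w [242.3 183.2] 79 [605.9 -14.2  46. ]
scene g [211.5 181.9] 31 [565.   37.8  46. ]
-8.64011128783081 [573.9 -47.4] [[-5.1, -0.5], [4.2, -1.2], [4.0, 3.7], [-3.1, -1.9]]
top r [279.6 196.5] 69 [ 540.1 -127.5   46. ]
top w [258.3 172.2] 54 [590.2 -83.2  46. ]
top w [226.6 166.5] 53 [601.3 -17.2  46. ]
top g [198.3 182. ] 46 [568.4  40.6  46. ]
-9.518439260660701 [572.8 -46.5] [[-0.1, -0.0], [-0.0, 0.1], [0.1, 0.1], [0.0, -0.2]]
```

```bash
cat >> h.py <<'E'
TH,T0=np.radians(-9.52),np.array([572.8,-46.5])
R2=np.array([[np.cos(TH),-np.sin(TH)],[np.sin(TH),np.cos(TH)]])
def arc(deg,r=100): a=np.radians(deg); return R2@np.array([-71+r*np.cos(a),r*np.sin(a)])+T0
def rows(cur,tgts,Rt):  # world targets -> tool units
    for t in tgts: print((Rt.T@(np.array(t)-cur)/200).round(4))
E
python3 - <<'E'
from h import *
R=cv2.Rodrigues(read_state()["orientation"])[0]; print(R.round(4))
c=np.array([222.6,475.5,204.2]); g=np.r_[arc(-58.5),110]; print(g)
rows(c,[c+(g-c)*k/4 for k in (1,2,3,4)],R)
E
```

```text
[[-0.9057  0.424  -0.    ]
 [ 0.424   0.9057  0.    ]
 [ 0.     -0.     -1.    ]]
[ 540.20610928 -127.48863296  110.        ]
[-0.6791 -0.5143  0.1177]
[-1.3583 -1.0286  0.2355]
[-2.0374 -1.5429  0.3532]
[-2.7166 -2.0572  0.471 ]
```

Emit:
apply_moves(
  moves="-0.136 -0.103 0 0 0 0 1; -0.272 -0.206 0 0 0 0 1; -0.408 -0.309 0 0 0 0 1; -0.544 -0.412 0 0 0 0 1; -0.68 -0.515 0 0 0 0 1",
  grip_force=20,
)

```text
time_s: 1.52
eef_pos: [302.5, 323.3, 204.3]
orientation: [0.681, 3.067, 0.0]
force: [0.8, 0.5, 0.7]
finger_gap: 25.8
grip_force: 0.0
```

Emit:
apply_moves(
  moves="-0.136 -0.103 0 0 0 0 1; -0.272 -0.206 0 0 0 0 1; -0.408 -0.309 0 0 0 0 1; -0.544 -0.412 0 0 0 0 1; -0.68 -0.515 0 0 0 0 1",
)

```text
time_s: 1.93
eef_pos: [382.1, 172.1, 204.5]
orientation: [0.682, 3.066, 0.001]
force: [0.9, 1.4, -0.2]
finger_gap: -0.0
grip_force: 0.0
```

Emit:
apply_moves(
  moves="-0.136 -0.103 0 0 0 0 1; -0.272 -0.206 0 0 0 0 1; -0.408 -0.309 0 0 0 0 1; -0.544 -0.412 0 0 0 0 1; -0.68 -0.515 0 0 0 0 1",
)

```text
time_s: 2.35
eef_pos: [461.7, 21.0, 204.4]
orientation: [0.683, 3.066, 0.0]
force: [0.6, 0.2, 0.5]
finger_gap: -0.1
grip_force: 0.0
```

Emit:
apply_moves(
  moves="-0.136 -0.103 0.1 0 0 0 1; -0.272 -0.206 0.2 0 0 0 1; -0.408 -0.309 0.3 0 0 0 1; -0.544 -0.412 0.4 0 0 0 1; -0.68 -0.515 0.47 0 0 0 1",
)

```text
time_s: 2.77
eef_pos: [540.2, -129.7, 108.1]
orientation: [-0.682, -3.064, -0.001]
force: [0.1, 1.2, 0.7]
finger_gap: 0.1
grip_force: 0.0
```

Emit:
apply_moves(
  moves="0 0 0.09 0 0 0 1; 0 0 0.18 0 0 0 1; 0 0 0.26 0 0 0 1; 0 0 0.26 0 0 0 1; 0 0 0.26 0 0 0 1",
)

```text
time_s: 3.18
eef_pos: [539.5, -127.9, 57.1]
orientation: [-0.682, -3.064, -0.001]
force: [-0.5, 0.6, 0.4]
finger_gap: -0.2
grip_force: 0.0
```

```bash
python3 - <<'E'
from h import *
o=[]
for n in("scene","top"):
    c=camera(n); s=read_state(); p=proj(c,[s["eef_pos"],np.r_[arc(-58.5),46]]); print(n,s["eef_pos"].round(1),s["force"].round(1),p.round(1).tolist())
    im=c["img"].copy(); x,y=p[0].astype(int); o.append(cv2.resize(im[y-50:y+50,x-50:x+50],(400,400),interpolation=cv2.INTER_CUBIC))
    for q,k in zip(p,[(255,255,0),(0,255,0)]): cv2.circle(o[-1],tuple(((q-[x-50,y-50])*4).astype(int).tolist()),3,k,1)
cv2.imwrite("pics/near.png",np.hstack(o))
E
```

```text
scene [ 540.6 -128.2   58.6] [-0.4  0.3  0.5] [[263.7, 209.6], [263.1, 215.2]]
top [ 541.3 -128.4   59.5] [-0.3  0.3 -0.3] [[280.5, 195.3], [279.6, 196.5]]
```

View pics/near.png

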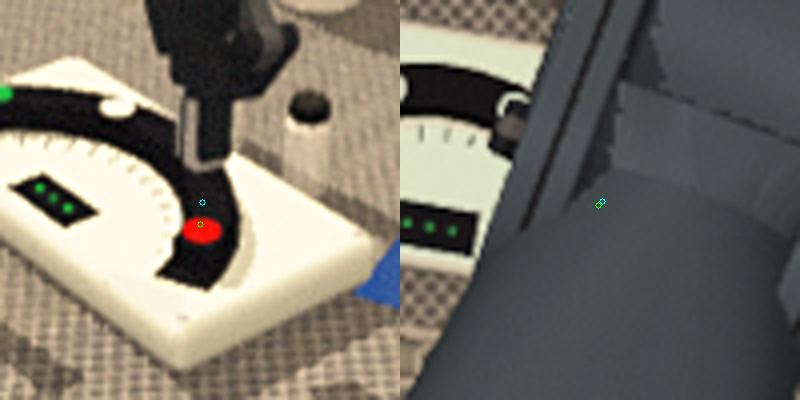

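The scene crop shows the fingertip at about crop (205,165), where I expected (202,203), so it looks higher or farther back. I'll check it with depth.

```bash
python3 - <<'E'
from h import *
for n in ("scene","top"):
    c=camera(n); k,d=K(c); z=c["z_map"]; R=cv2.Rodrigues(np.array(c["rvec"],float))[0]; t=np.array(c["tvec"],float).ravel()
    yy,xx=np.mgrid[:384,:512]; u=cv2.undistortPoints(np.c_[xx.ravel(),yy.ravel()].astype(float)[:,None],k,d).reshape(384,512,2)
    W=(np.dstack([u[...,0]*z,u[...,1]*z,z])-t)@R
    if n=="scene":
        for y in range(184,222,3): print(y,[(x,*W[y,x].round(0).astype(int).tolist()) for x in (258,261,264,267,270)])
    else:
        m=(z>0)&(abs(W[...,0]-560)<60)&(abs(W[...,1]+110)<60)&(W[...,2]>56)&(W[...,2]<120)
        for p,w in list(zip(np.argwhere(m),W[m]))[::12]: print(p[::-1],w.round(0))
E
```

```text
184 [(258, 533, -119, 113), (261, 529, -129, 118), (264, 530, -136, 121), (267, 533, -140, 121), (270, 538, -143, 120)]
187 [(258, 534, -118, 106), (261, 527, -131, 113), (264, 530, -136, 114), (267, 534, -140, 114), (270, 538, -143, 113)]
190 [(258, 532, -120, 101), (261, 528, -131, 107), (264, 530, -136, 108), (267, 534, -140, 108), (270, 539, -143, 107)]
193 [(258, 533, -119, 94), (261, 528, -131, 101), (264, 529, -137, 103), (267, 537, -137, 99), (270, 538, -143, 101)]
196 [(258, 589, -73, 45), (261, 530, -130, 93), (264, 529, -137, 97), (267, 534, -140, 96), (270, 540, -143, 94)]
199 [(258, 578, -82, 46), (261, 529, -130, 88), (264, 535, -133, 86), (267, 591, -95, 46), (270, 618, -82, 29)]
202 [(258, 576, -84, 41), (261, 575, -92, 45), (264, 579, -98, 46), (267, 583, -101, 45), (270, 586, -107, 46)]
205 [(258, 577, -84, 33), (261, 566, -100, 46), (264, 571, -104, 44), (267, 573, -110, 46), (270, 580, -112, 44)]
208 [(258, 571, -89, 31), (261, 558, -107, 45), (264, 560, -113, 47), (267, 565, -116, 46), (270, 568, -121, 46)]
211 [(258, 564, -95, 30), (261, 549, -115, 46), (264, 554, -118, 45), (267, 558, -123, 45), (270, 561, -127, 45)]
214 [(258, 557, -101, 29), (261, 540, -122, 46), (264, 545, -126, 46), (267, 549, -130, 46), (270, 555, -132, 44)]
217 [(258, 530, -123, 45), (261, 532, -129, 47), (264, 537, -132, 45), (267, 539, -138, 47), (270, 553, -135, 39)]
220 [(258, 525, -128, 42), (261, 527, -134, 44), (264, 531, -138, 44), (267, 537, -140, 42), (270, 9, -558, 490)]
```

The lateral position agrees. Depth puts the visible tip at z of about 84, though the TCP reads 58, so I'll go down in small steps, watching force and the picture.

Emit:
apply_moves(
  moves="0 0 0.02 0 0 0 1; 0 0 0.04 0 0 0 1; 0 0 0.045 0 0 0 1; 0 0 0.045 0 0 0 1",
)

```text
time_s: 3.72
eef_pos: [540.1, -128.1, 48.6]
orientation: [-0.682, -3.066, -0.0]
force: [0.3, -0.4, -0.0]
finger_gap: 0.2
grip_force: 0.0
```

```bash
cat >> h.py <<'E'
def world(c):
    k,d=K(c); z=c["z_map"]; R=cv2.Rodrigues(np.array(c["rvec"],float))[0]; t=np.array(c["tvec"],float).ravel()
    yy,xx=np.mgrid[:384,:512]; u=cv2.undistortPoints(np.c_[xx.ravel(),yy.ravel()].astype(float)[:,None],k,d).reshape(384,512,2)
    return (np.dstack([u[...,0]*z,u[...,1]*z,z])-t)@R
def bar(c,W=None):  # median bar height and shell height from depth
    W=world(c) if W is None else W
    L=(W[...,:2]-T0)@R2; dx=L[...,0]+71; r=np.hypot(dx,L[...,1]); a=np.degrees(np.arctan2(L[...,1],dx))
    ok=(c["z_map"]>0)&(abs(a)<60)&(W[...,2]<52)&(W[...,2]>25)
    b=W[...,2][ok&(abs(r-100)<7)]; s=W[...,2][ok&(r<80)&(r>40)]
    return np.median(b).round(2),np.mean(b).round(2),len(b),np.median(s).round(2)
E
python3 - <<'E'
from h import *
c=camera("scene"); W=world(c); s=read_state(); print(s["eef_pos"],s["force"],bar(c,W))
for y in range(193,222,2): print(y,[(x,*W[y,x].round(0).astype(int).tolist()) for x in (258,261,263,265,267,270)])
c=camera("top"); print(bar(c))
c=camera("scene")
cv2.imwrite("pics/n2.png",cv2.resize(c["img"][150:250,205:325],(720,600),interpolation=cv2.INTER_NEAREST))
E
```

```text
[ 540.27405039 -128.14357182   48.83999268] [-0.62537131  0.56212439 -0.5015281 ] (np.float64(45.49), np.float64(45.52), 257, np.float64(29.52))
193 [(258, 530, -122, 96), (261, 530, -129, 99), (263, 529, -135, 102), (265, 530, -139, 103), (267, 533, -140, 102), (270, 539, -143, 101)]
195 [(258, 531, -121, 91), (261, 528, -131, 96), (263, 530, -134, 97), (265, 530, -139, 99), (267, 534, -140, 97), (270, 539, -143, 97)]
197 [(258, 531, -122, 87), (261, 528, -131, 93), (263, 528, -136, 94), (265, 531, -138, 94), (267, 534, -140, 94), (270, 540, -142, 92)]
199 [(258, 530, -123, 84), (261, 527, -132, 89), (263, 527, -137, 91), (265, 529, -140, 92), (267, 535, -140, 89), (270, 538, -144, 89)]
201 [(258, 529, -124, 81), (261, 528, -131, 84), (263, 528, -136, 86), (265, 529, -140, 87), (267, 534, -140, 85), (270, 539, -143, 84)]
203 [(258, 577, -83, 38), (261, 529, -131, 79), (263, 528, -136, 82), (265, 535, -135, 78), (267, 541, -135, 75), (270, 585, -108, 45)]
205 [(258, 575, -85, 35), (261, 568, -99, 44), (263, 9, -558, 490), (265, 573, -105, 44), (267, 575, -108, 44), (270, 577, -114, 4
[... 457 characters left out ...]
), (263, 546, -122, 46), (265, 550, -124, 45), (267, 550, -129, 47), (270, 556, -131, 45)]
215 [(258, 536, -119, 45), (261, 539, -123, 45), (263, 541, -126, 45), (265, 541, -131, 48), (267, 546, -132, 45), (270, 553, -134, 43)]
217 [(258, 530, -123, 45), (261, 533, -129, 46), (263, 535, -131, 46), (265, 538, -134, 46), (267, 542, -135, 44), (270, 555, -133, 37)]
219 [(258, 527, -126, 43), (261, 529, -132, 45), (263, 531, -135, 45), (265, 532, -139, 46), (267, 536, -140, 45), (270, 555, -133, 33)]
221 [(258, 526, -127, 40), (261, 528, -133, 41), (263, 529, -137, 42), (265, 531, -140, 43), (267, 534, -142, 42), (270, 551, -136, 31)]
(np.float64(46.33), np.float64(46.3), 448, np.float64(30.16))
```

View pics/n2.png

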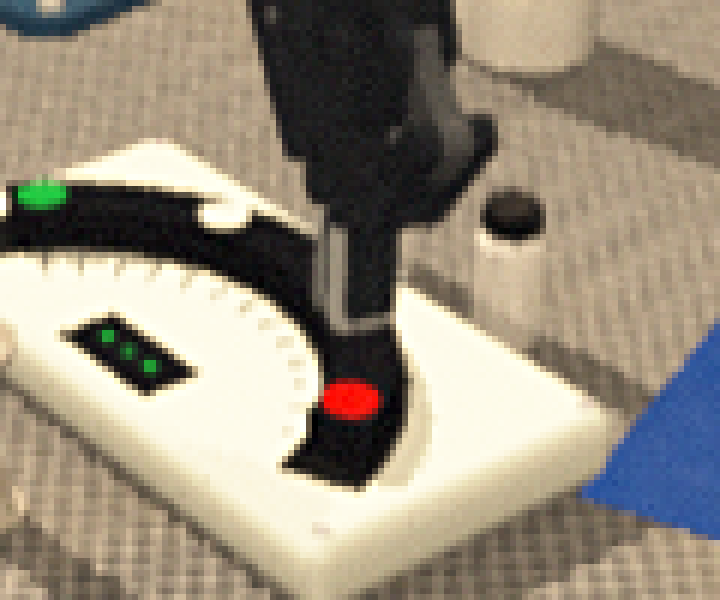

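The picture shows the tip at crop (350,325), still clear of the bar, and depth puts it at about z 76. The real tip therefore sits about 27 mm above the reported TCP, and sideways it is within 1–2 mm. I'll keep going down carefully.

Emit:
apply_moves(
  moves="0 0 0.025 0 0 0 1; 0 0 0.05 0 0 0 1; 0 0 0.07 0 0 0 1; 0 0 0.08 0 0 0 1; 0 0 0.08 0 0 0 1",
)

```text
time_s: 4.28
eef_pos: [539.8, -128.0, 32.0]
orientation: [-0.682, -3.065, -0.0]
force: [-0.7, -0.4, -0.2]
finger_gap: -0.2
grip_force: 0.0
```

```bash
python3 - <<'E'
from h import *
c=camera("scene"); W=world(c); s=read_state(); print(s["eef_pos"],s["force"],s["finger_gap"],bar(c,W),bar(camera("top")))
for y in range(203,222,1): print(y,[(x,*W[y,x].round(0).astype(int).tolist()) for x in (261,263,265,267)])
cv2.imwrite("pics/n3.png",cv2.resize(c["img"][150:250,205:325],(720,600),interpolation=cv2.INTER_NEAREST))
E
```

```text
[ 540.03353979 -128.1068119    32.46768233] [-0.069193   -0.50881256  0.32730762] 0.023865365989740733 (np.float64(45.57), np.float64(45.56), 203, np.float64(29.48)) (np.float64(46.41), np.float64(46.38), 448, np.float64(30.18))
203 [(261, 528, -132, 80), (263, 527, -137, 83), (265, 530, -140, 83), (267, 535, -140, 80)]
204 [(261, 530, -130, 76), (263, 529, -136, 79), (265, 530, -139, 80), (267, 535, -140, 79)]
205 [(261, 530, -130, 74), (263, 527, -137, 79), (265, 531, -139, 78), (267, 535, -140, 76)]
206 [(261, 529, -131, 73), (263, 528, -137, 76), (265, 531, -139, 75), (267, 535, -140, 74)]
207 [(261, 530, -131, 70), (263, 527, -138, 75), (265, 534, -137, 71), (267, 535, -141, 72)]
208 [(261, 530, -131, 68), (263, 527, -137, 72), (265, 530, -139, 72), (267, 534, -141, 71)]
209 [(261, 528, -132, 67), (263, 528, -137, 69), (265, 531, -139, 69), (267, 535, -140, 67)]
210 [(261, 529, -131, 64), (263, 528, -137, 67), (265, 530, -139, 67), (267, 540, -136, 61)]
211 [(261, 529, -131, 62), (263, 533, -132, 61), (265, 537, -134, 59), (267, 538, -139, 61)]
212 [(261, 528, -132, 61), (263, 5
[... 195 characters left out ...]
 47), (265, 545, -128, 47), (267, 550, -129, 44)]
215 [(261, 539, -124, 45), (263, 540, -128, 47), (265, 544, -129, 45), (267, 546, -133, 46)]
216 [(261, 534, -127, 47), (263, 538, -129, 46), (265, 540, -132, 46), (267, 542, -135, 47)]
217 [(261, 534, -128, 45), (263, 535, -132, 46), (265, 538, -134, 46), (267, 540, -137, 46)]
218 [(261, 530, -131, 46), (263, 533, -133, 45), (265, 535, -136, 46), (267, 539, -138, 45)]
219 [(261, 529, -132, 45), (263, 531, -135, 45), (265, 532, -139, 47), (267, 536, -140, 45)]
220 [(261, 529, -132, 43), (263, 529, -137, 45), (265, 531, -140, 45), (267, 535, -141, 44)]
221 [(261, 528, -133, 42), (263, 529, -137, 43), (265, 532, -139, 42), (267, 535, -141, 41)]
```

View pics/n3.png

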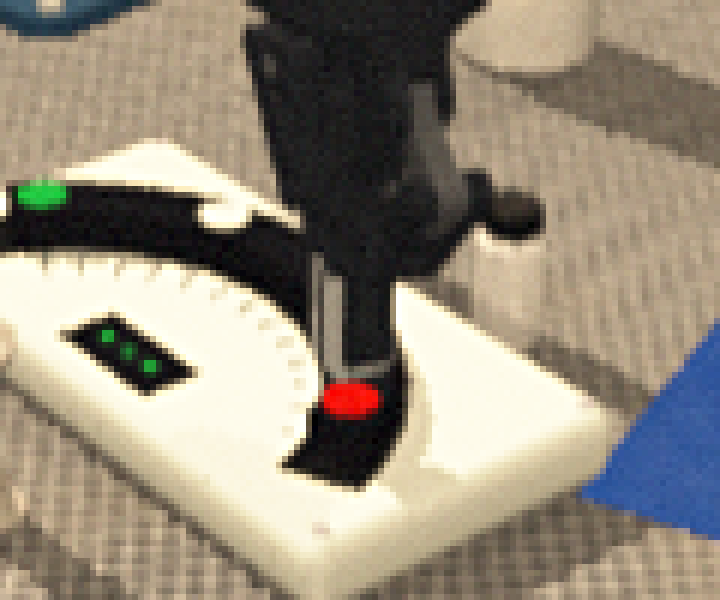

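The tip is just above the red spot, at crop (350,370), with z about 60 at TCP 32. I expect contact at a TCP z of about 18.

Emit:
apply_moves(
  moves="0 0 0.02 0 0 0 1; 0 0 0.04 0 0 0 1; 0 0 0.05 0 0 0 1; 0 0 0.05 0 0 0 1; 0 0 0.05 0 0 0 1",
)

```text
time_s: 4.8
eef_pos: [540.3, -128.2, 22.9]
orientation: [-0.682, -3.066, -0.0]
force: [-0.2, 0.4, -0.4]
finger_gap: -0.2
grip_force: 0.0
```

```bash
cat > m.py <<'E'
from h import *
s=read_state(); F=[];B=[];P=[]
for i in range(3):
    c=camera("scene"); W=world(c); B.append(bar(c,W)[:2]); s=read_state(); F.append(s["force"]);P.append(s["eef_pos"])
c2=camera("top"); print("pos",np.mean(P,0).round(1),"F",np.mean(F,0).round(2),"bar",np.mean(B,0).round(2),"top",bar(c2),s["time_s"])
L=(W[...,:2]-np.mean(P,0)[:2]); m=(np.hypot(L[...,0],L[...,1])<22)&(c["z_map"]>0)
z=np.sort(W[...,2][m&(W[...,2]>49)]); print("lowest tip z",z[:8].round(1))
m=(W[...,2]>40)&(W[...,2]<75)&(np.hypot(L[...,0],L[...,1])<75)&(np.hypot(L[...,0],L[...,1])>24)&(W[...,2]>52)
E
python3 m.py
```

```text
pos [ 540.7 -128.3   23.3] F [-0.03  0.06  0.02] bar [45.54 45.55] top (np.float64(46.21), np.float64(46.19), 454, np.float64(30.22)) 4.95
lowest tip z [49.5 49.9 50.1 50.9 51.  51.3 51.3 51.9]
```

Emit:
apply_moves(
  moves="0 0 0.01 0 0 0 1; 0 0 0.02 0 0 0 1; 0 0 0.025 0 0 0 1; 0 0 0.025 0 0 0 1; 0 0 0.025 0 0 0 1",
)

```text
time_s: 5.42
eef_pos: [540.8, -128.4, 18.4]
orientation: [0.682, 3.066, -0.0]
force: [-0.4, -0.3, 1.2]
finger_gap: -0.3
grip_force: 0.6
```

```bash
python3 m.py
```

```text
pos [ 540.8 -128.4   18.5] F [ 0.03 -0.07  1.35] bar [44.95 44.97] top (np.float64(45.73), np.float64(45.73), 457, np.float64(30.13)) 5.5667
lowest tip z [49.  49.8 49.9 50.1 50.6 51.  51.3 51.7]
```

Contact made: 1.35 N and about 0.5 mm down. Next I'll press 4 mm further.

Emit:
apply_moves(
  moves="0 0 0.007 0 0 0 1; 0 0 0.014 0 0 0 1; 0 0 0.02 0 0 0 1; 0 0 0.02 0 0 0 1; 0 0 0.02 0 0 0 1",
)

```text
time_s: 6.03
eef_pos: [540.8, -128.4, 14.5]
orientation: [0.682, 3.066, -0.0]
force: [-0.7, -0.2, 2.8]
finger_gap: 0.1
grip_force: 1.8
```

```bash
python3 m.py; python3 - <<'E'
from h import *
t=np.array([[-.9057,.424],[.424,.9057]])  # rows tool x,y in world
c=np.array([540.6,-128.3]); a=np.linspace(-58.5,58.5,31)
for i in range(0,30,5):
    print(i)
    for k in range(i+1,i+6):
        print((t@(arc(a[k])-(c if i==0 else arc(a[i])))/200).round(3), arc(a[k]).round(1))
E
```

```text
pos [ 540.8 -128.4   14.5] F [-0.58  0.01  3.9 ] bar [41.09 41.13] top (np.float64(41.8), np.float64(41.8), 439, np.float64(30.16)) 6.1833
lowest tip z [49.1 49.2 49.7 49.9 50.  50.5 50.8 50.8]
0
[-0.019  0.029] [ 546.4 -124.7]
[-0.039  0.056] [ 552.4 -121.6]
[-0.058  0.084] [ 558.2 -118. ]
[-0.075  0.114] [ 563.8 -114. ]
[-0.089  0.145] [ 569.  -109.7]
5
[-0.012  0.032] [ 574. -105.]
[-0.023  0.064] [ 578.6 -100. ]
[-0.031  0.097] [582.8 -94.7]
[-0.037  0.131] [586.7 -89.1]
[-0.04   0.165] [590.2 -83.3]
10
[-0.001  0.034] [593.3 -77.2]
[-0.     0.068] [596. -71.]
[0.003 0.102] [598.2 -64.5]
[0.009 0.135] [600. -58.]
[0.017 0.168] [601.4 -51.3]
15
[0.01  0.032] [602.3 -44.6]
[0.023 0.064] [602.7 -37.8]
[0.037 0.095] [602.7 -31. ]
[0.054 0.125] [602.2 -24.2]
[0.072 0.153] [601.3 -17.4]
20
[0.02  0.027] [599.9 -10.8]
[0.043 0.053] [598.   -4.2]
[0.067 0.077] [595.7   2.2]
[0.092 0.099] [593.    8.4]
[0.119 0.12 ] [589.8  14.5]
25
[0.028 0.019] [586.3  20.3]
[0.058 0.036] [582.3  25.8]
[0.089 0.05 ] [578.   31.1]
[0.12  0.063] [573.4  36.1]
[0.153 0.073] [568.4  40.7]
```

The bar is 4.5 mm down at 3.9 N, so I'll start the stroke.

Emit:
apply_moves(
  moves="-0.019 0.029 0 0 0 0 1; -0.039 0.056 0 0 0 0 1; -0.058 0.084 0 0 0 0 1; -0.075 0.114 0 0 0 0 1; -0.089 0.145 0 0 0 0 1",
)

```text
time_s: 6.65
eef_pos: [569.7, -109.4, 14.1]
orientation: [-0.682, -3.067, 0.001]
force: [-1.3, -1.8, 4.7]
finger_gap: 0.1
grip_force: 1.9
```

```bash
python3 m.py; cat > f.py <<'E'
from h import *
c=camera("top")
for p,k in(((198.3,182),"g"),((226.6,166.5),"w")):
    q=blob(c,p,k); print(k,q and (q[0].round(1),q[1],onplane(c,q[0],41.5).round(1)))
E
python3 f.py
```

```text
pos [ 570.7 -108.5   14.3] F [0.23 0.16 3.83] bar [40.85 41.29] top (np.float64(41.89), np.float64(41.85), 311, np.float64(30.35)) 6.8
lowest tip z [49.2 49.5 49.6 49.8 50.2 50.4 50.6 51.6]
g (array([198.4, 182.2]), np.int32(52), array([568.4,  40.9,  41.5]))
w (array([226.8, 166.8]), np.int32(60), array([601.5, -17.5,  41.5]))
```

The depth held and the remote didn't move.

Emit:
apply_moves(
  moves="-0.012 0.032 0 0 0 0 1; -0.023 0.064 0 0 0 0 1; -0.031 0.097 0 0 0 0 1; -0.037 0.131 0 0 0 0 1; -0.040 0.165 0 0 0 0 1",
)

```text
time_s: 7.32
eef_pos: [590.6, -82.9, 14.1]
orientation: [-0.683, -3.066, 0.001]
force: [-1.2, -2.6, 3.9]
finger_gap: 0.1
grip_force: 1.9
```

```bash
python3 m.py; python3 f.py
```

```text
pos [591.3 -81.6  14.3] F [0.71 0.26 3.6 ] bar [40.8  41.13] top (np.float64(42.47), np.float64(42.02), 111, np.float64(nan)) 7.4667
lowest tip z [49.3 49.5 49.6 49.6 49.9 50.5 50.6 50.6]
g (array([198.4, 182.2]), np.int32(52), array([568.4,  40.9,  41.5]))
w None
  return _methods._mean(a, axis=axis, dtype=dtype,
  ret = ret.dtype.type(ret / rcount)
```

Emit:
apply_moves(
  moves="-0.001 0.034 0 0 0 0 1; 0 0.068 0 0 0 0 1; 0.003 0.102 0 0 0 0 1; 0.009 0.135 0 0 0 0 1; 0.017 0.168 0 0 0 0 1",
)

```text
time_s: 7.98
eef_pos: [601.7, -50.9, 14.2]
orientation: [0.682, 3.066, -0.001]
force: [-1.2, -2.8, 4.3]
finger_gap: 0.1
grip_force: 1.9
```

```bash
python3 m.py 2>/dev/null; python3 f.py
```

```text
pos [601.9 -49.4  14.3] F [-0.04  0.13  3.72] bar [40.84 41.02] top (np.float64(41.55), np.float64(41.66), 156, np.float64(30.04)) 8.1333
lowest tip z [49.  49.2 49.4 49.6 49.9 50.3 50.5 50.7]
g None
w None
```

Emit:
apply_moves(
  moves="0.010 0.032 0 0 0 0 1; 0.023 0.064 0 0 0 0 1; 0.037 0.095 0 0 0 0 1; 0.054 0.125 0 0 0 0 1; 0.072 0.153 0 0 0 0 1",
)

```text
time_s: 8.65
eef_pos: [601.5, -17.0, 14.3]
orientation: [0.682, 3.066, -0.001]
force: [-0.3, -3.0, 3.3]
finger_gap: 0.1
grip_force: 1.9
```

```bash
python3 m.py 2>/dev/null; python3 - <<'E'
from h import *
c=camera("scene")
for p,k in(((262.9,216.1),"r"),((211.5,181.9),"g")):
    q=blob(c,p,k); print(k,q and (q[0].round(1),q[1]))
E
```

```text
pos [601.2 -15.5  14.2] F [0.15 0.44 3.56] bar [40.83 41.04] top (np.float64(41.36), np.float64(41.44), 254, np.float64(30.02)) 8.8
lowest tip z [49.3 49.3 49.4 49.5 49.8 50.3 50.7 50.7]
r (array([262.9, 218.3]), np.int32(55))
g (array([211.5, 184.1]), np.int32(27))
```

Emit:
apply_moves(
  moves="0.020 0.027 0 0 0 0 1; 0.043 0.053 0 0 0 0 1; 0.067 0.077 0 0 0 0 1; 0.092 0.099 0 0 0 0 1; 0.119 0.120 0 0 0 0 1",
)

```text
time_s: 9.32
eef_pos: [590.0, 14.8, 14.4]
orientation: [0.682, 3.066, -0.001]
force: [0.7, -2.1, 3.6]
finger_gap: -0.1
grip_force: 1.8
```

Emit:
apply_moves(
  moves="0.028 0.019 0 0 0 0 1; 0.058 0.036 0 0 0 0 1; 0.089 0.050 0 0 0 0 1; 0.120 0.063 0 0 0 0 1; 0.153 0.073 0 0 0 0 1",
)

```text
time_s: 9.73
eef_pos: [568.3, 41.3, 14.4]
orientation: [0.682, 3.066, 0.001]
force: [2.6, -1.6, 3.8]
finger_gap: 0.0
grip_force: 1.8
```

```bash
python3 m.py 2>/dev/null; python3 - <<'E'
from h import *
print(arc(58.5))
c=camera("scene"); print(blob(c,(262.9,218.3),"r"))
c=camera("top")
for p,k in(((279.6,196.5),"r"),((258.3,172.2),"w")):
    q=blob(c,p,k); print(k,q and (q[0].round(1),q[1],onplane(c,q[0],41.5).round(1)))
cv2.imwrite("pics/end.png",cv2.resize(camera("scene")["img"][140:250,190:322],(720,600),interpolation=cv2.INTER_NEAREST))
E
```

```text
pos [567.   42.3  14.1] F [-0.22  0.58  4.02] bar [40.87 40.91] top (np.float64(41.31), np.float64(41.26), 554, np.float64(30.15)) 9.8833
lowest tip z [49.3 49.3 49.4 50.  50.8 50.8 50.9 50.9]
[568.41006028  40.69087573]
(array([262.92965587, 218.4486336 ]), np.int32(49))
r (array([279.4, 196.7]), np.int32(65), array([ 540. , -127.4,   41.5]))
w (array([258.5, 172.1]), np.int32(56), array([591.1, -83.5,  41.5]))
```

View pics/end.png

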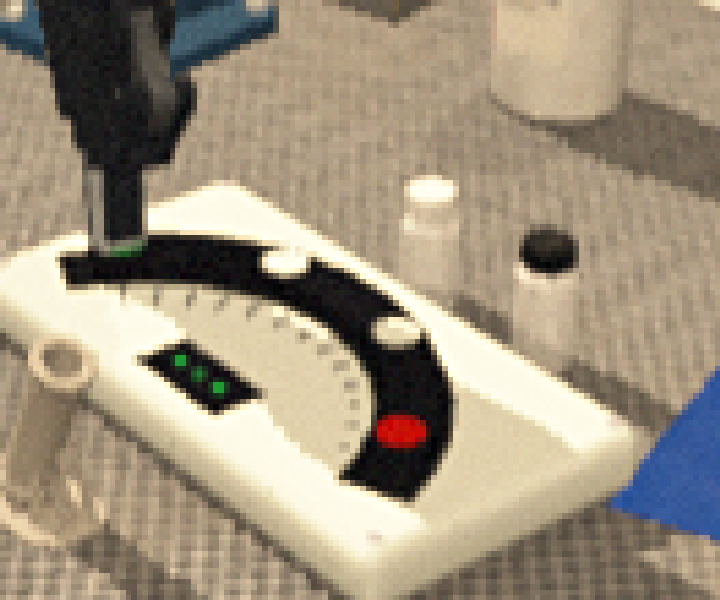

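The fingers are on the green spot, at crop (120,245). The bar is about 4.7 mm down, and the vials, tube and remote are where they were. I'm handing in.

```bash
python3 -c "from bench import *;print(close_job())"
```

```text
the job is handed in; nothing more can be done
None
```

The stroke from red over both white spots to green is done and handed in: the bar measured about 4.5 mm down at every check and is still held on green at about 4 N, with the remote, vials and tube where they were.

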